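# Tip the stock cartons into their taped outlines

## Task

For the stock count, tip over the two tall cartons that stand at the near ends of the black taped outlines: push each one high up on its back with the fingertips, so that it falls forward and lies flat on its broad front face, the whole carton inside its own outline (on the tape is fine, past the tape is not). Only push the cartons, never lift or carry them, and leave everything else on the counter standing where it is, the little sugar carton included.

Things in the scene. Friction and masses are not known exactly. Their poses are not given: they have to be found in the camera images.
- filter_carton: the larger of the two cardboard cartons to tip, a rigid closed box standing on end: 165 mm tall (z), 95 mm wide (y), 55 mm thick (x), about 250 g, give or take 30%, evenly spread. Origin at the centre of its underside, on the counter; x points out of its front, the broad face towards its outline; z up while it stands. Tipped, it turns about the bottom edge of that face and lies on that face
- filter_outline: rectangle of 12 mm wide black tape stuck flat on the counter in front of the filter carton, 240 by 155 mm over the tape's outer edges. Origin at its centre on the counter; x along its length, away from the carton; y across it. The carton stands astride its near end, facing along x to within 5 degrees
- filter_carton_foot_left (a point): bottom corner of the filter carton's face towards the outline, on its left (carton's +y) side; at (27.5, 47.5, 0) mm in the carton's frame
- filter_carton_foot_right (a point): bottom corner of the filter carton's face towards the outline, on its right (carton's -y) side; at (27.5, -47.5, 0) mm in the carton's frame
- filter_carton_head_left (a point): top corner of the filter carton's face towards the outline, on its left (carton's +y) side; at (27.5, 47.5, 165) mm in the carton's frame
- filter_carton_head_right (a point): top corner of the filter carton's face towards the outline, on its right (carton's -y) side; at (27.5, -47.5, 165) mm in the carton's frame
- tea_carton: the smaller of the two cardboard cartons to tip, a rigid closed box standing on end: 135 mm tall (z), 80 mm wide (y), 50 mm thick (x), about 160 g, give or take 30%, evenly spread. Origin at the centre of its underside, on the counter; x points out of its front, the broad face towards its outline; z up while it stands. Tipped, it turns about the bottom edge of that face and lies on that face
- tea_outline: rectangle of 12 mm wide black tape stuck flat on the counter in front of the tea carton, 210 by 140 mm over the tape's outer edges. Origin at its centre on the counter; x along its length, away from the carton; y across it. The carton stands astride its near end, facing along x to within 5 degrees
- tea_carton_foot_left (a point): bottom corner of the tea carton's face towards the outline, on its left (carton's +y) side; at (25.0, 40.0, 0) mm in the carton's frame
- tea_carton_foot_right (a point): bottom corner of the tea carton's face towards the outline, on its right (carton's -y) side; at (25.0, -40.0, 0) mm in the carton's frame
- tea_carton_head_left (a point): top corner of the tea carton's face towards the outline, on its left (carton's +y) side; at (25.0, 40.0, 135) mm in the carton's frame
- tea_carton_head_right (a point): top corner of the tea carton's face towards the outline, on its right (carton's -y) side; at (25.0, -40.0, 135) mm in the carton's frame
- sugar_carton: bystander, to be left alone: small squat kraft carton, 50 x 45 mm and 100 mm tall, no outline in front of it; stays standing. Origin at the centre of its underside
- tamper: bystander, to be left alone: coffee tamper standing on its 58 mm steel foot, wooden knob up, 90 mm tall. Origin at the centre of its underside
- milk_jug: bystander, to be left alone: open steel milk jug, 88 mm wide at the foot, 100 mm tall, wire handle on its +y side reaching 74 mm from the axis. Origin at the centre of its underside
- mug: bystander, to be left alone: blue ceramic mug with a handle, 82 mm across, 90 mm tall. Origin at the centre of its underside
- espresso_cup: bystander, to be left alone: white espresso cup, 64 mm across, 58 mm tall. Origin at the centre of its underside
- bean_jar: bystander, to be left alone: amber glass jar with a steel lid, 80 mm across, 120 mm tall. Origin at the centre of its underside
- spoon: bystander, to be left alone: spoon, 150 mm long, lying flat on the bar mat. Origin at the centre of its underside
- bar_mat: dark rubber bar mat fixed to the counter, 220 x 150 mm and 4 mm thick, on which the sugar carton, tamper and spoon stand or lie; not part of the work. Origin at the centre of its underside
Mind the look-alikes: they are no part of the job. Leave any green look-alike of the filter_carton alone.

How it is judged:
At the end, for the whole second after the job is handed in: Both cartons lie at rest on the broad face that looked towards the outline: all four corners of that face are within 10 mm of the counter and none is beyond the outer edge of the tape of its own outline. Each bystander is within 20 mm of its starting place (height (world z) of each of filter_carton_foot_left, filter_carton_foot_right, filter_carton_head_left, filter_carton_head_right, tea_carton_foot_left, tea_carton_foot_right, tea_carton_head_left, tea_carton_head_right below 0.01 m and x of filter_carton_foot_left in the frame of filter_outline between -0.12 and 0.12 m and y of filter_carton_foot_left in the frame of filter_outline between -0.0775 and 0.0775 m and x of filter_carton_foot_right in the frame of filter_outline between -0.12 and 0.12 m and y of filter_carton_foot_right in the frame of filter_outline between -0.0775 and 0.0775 m and x of filter_carton_head_left in the frame of filter_outline between -0.12 and 0.12 m and y of filter_carton_head_left in the frame of filter_outline between -0.0775 and 0.0775 m and x of filter_carton_head_right in the frame of filter_outline between -0.12 and 0.12 m and y of filter_carton_head_right in the frame of filter_outline between -0.0775 and 0.0775 m and linear speed of each of filter_carton, tea_carton below 0.02 m/s and angular speed of each of filter_carton, tea_carton below 0.1 rad/s and x of tea_carton_foot_left in the frame of tea_outline between -0.105 and 0.105 m and y of tea_carton_foot_left in the frame of tea_outline between -0.07 and 0.07 m and x of tea_carton_foot_right in the frame of tea_outline between -0.105 and 0.105 m and y of tea_carton_foot_right in the frame of tea_outline between -0.07 and 0.07 m and x of tea_carton_head_left in the frame of tea_outline between -0.105 and 0.105 m and y of tea_carton_head_left in the frame of tea_outline between -0.07 and 0.07 m and x of tea_carton_head_right in the frame of tea_outline between -0.105 and 0.105 m and y of tea_carton_head_right in the frame of tea_outline between -0.07 and 0.07 m and distance of each of sugar_carton, tamper, milk_jug, mug, espresso_cup, bean_jar, spoon from where it was at the start of the episode below 0.02 m); the robot touches nothing.
It fails at once if the filter carton is lifted or carried: the bottom edge it should tip over comes more than 25 mm off the counter (height (world z) of any of filter_carton_foot_left, filter_carton_foot_right above 0.025 m).
It fails at once if the tea carton is lifted or carried: the bottom edge it should tip over comes more than 25 mm off the counter (height (world z) of any of tea_carton_foot_left, tea_carton_foot_right above 0.025 m).
It fails at once if a bystander is shoved (more than 20 mm) or knocked over (distance of any of sugar_carton, tamper, milk_jug, mug, espresso_cup, bean_jar, spoon from where it was at the start of the episode above 0.02 m or angle between any of sugar_carton, tamper, milk_jug, mug, espresso_cup, bean_jar's own z axis and vertical above 0.35 rad).
It also fails if it takes over 48 s, if anything falls off the work surface, if the arm or the gripper's body presses on something with over 40 N, if the wrist force passes 120 N, or if a joint passes its speed limit or range.

## Robot

A 7-joint arm with a two-finger parallel gripper is mounted at the origin on the work surface. World frame = base frame: x ahead of the robot, y to its left, z up, the work surface at z = 0. Lengths are in m, angles in rad, forces in N, time in s.
With the tool pointing down it reaches from about 0.425 to 0.825 m from the base axis. Payload 3.6 kg.
Tool frame: the origin (TCP) lies where the fingers leave the gripper's body, on its centre line; the fingertips stand 73 mm ahead of it and the grasp point (between the pads) lies 54 mm ahead of it; z points along the fingers, y is the line along which they close (so a half turn about z gives the same grasp; the last joint's range is limited). The gripper opens to 85 mm and grips with 20 to 120 N. Pads are 22 mm wide; open, the fingers measure 114 mm over their backs; the gripper's body (76 mm by 85 mm) begins 54 mm behind the grasp point. The pads swing forward as they close: fully open they stand 13 mm farther back than shut.
Start: joints at [1.127, 0.615, -0.013, 1.423, 0.008, 1.103, -0.04], TCP at [0.264, -0.594, 0.304] pointing down, gripper open.
Joint ranges: [-3.12, 3.12], [-0.3, 2.06], [-1.34, 1.32], [0.26, 2.42], [-1.36, 4.5], [0.01, 1.98], [-2.84, 2.84]. Speed limits (rad/s): [2.79, 2.79, 3.14, 3.14, 3.14, 3.14, 3.14].

## Interface

Orientations are given as a unit quaternion [x, y, z, w].
In Python, from station import arm, snapshot, camera_info, ticket gives the robot as it stands. Calls block until the motion is done:
- arm.movep(position, orientation): joint-space move of the TCP to a pose.
- arm.line_to(position, velocity=0.15, ori=None): straight line of the TCP; ori=None keeps the orientation; velocity is the mean speed in m/s.
- arm.move_j(angles): joint-space move.
- arm.move_gripper(opening, effort=None): opening from 0.0 (shut) to 1.0 (fully open); effort is the grip in N (None keeps the last); returns when the fingers have stopped.
- arm.pause(seconds).
- arm.ik(position, orientation): joint angles nearest the present ones, or None.
- snapshot(name): name is "scene" or "top" or "wrist"; returns the picture (384x512x3 uint8, blue, green, red); there is no depth.
- camera_info(name): a dict with "fx", "fy", "cx", "cy" (pixels), "dist_coeffs" ([k1, k2, p1, p2, k3] as OpenCV has them; the pictures are not rectified), "R" (3x3) and "t" (3): a world point X has camera coordinates R X + t; the wrist camera has in their place "T_tool_cam" (4x4, takes a point from camera to tool coordinates, whose origin is the TCP and whose axes are the flange's). Camera axes: x right, y down, z forward; pixel columns grow to the right and rows downward; lengths in m; the calibration is good to about 2 mm. A picture is of the moment at which its call begins: read the wrist's pose just before it. camera_info takes no time and is no camera call.
A pose or a line that the arm cannot do raises arm.MotionError and nothing moves.
- ticket.finish_job(): hands the job in; it is judged then, once.
Readings, each from a call of its own:
- arm.read_time(): time.
- arm.read_joint_positions(): joint angles.
- arm.read_dq(): joint speeds.
- arm.read_effort(): joint torques, N m.
- arm.read_tool_pos(): TCP position.
- arm.read_eef_rot(): TCP orientation.
- arm.read_ft_force(): force on the tool from outside, world axes, zero at the start.
- arm.read_wrist_torque(): the same for the moment, N m.
- arm.read_opening(): opening from 0.0 (shut) to 1.0 (fully open).
- arm.read_finger_force(): force on a finger pad.
Only numpy, scipy, OpenCV 4.12 (cv2) and the standard library are available. Lean on these libraries where they do the work, as an engineer would, in place of code of your own. Each camera call takes 0.05 s, during which the arm holds its last target. There are 200 camera calls.

## Working session

There is one attempt and no reset: what is moved stays moved. The work goes in short steps, each a Python script; the robot and the scene stay as the last script left them, time stands still between calls to the robot, and variables do not carry over. Pictures are saved under pics/ and viewed, at most 10 in all, crops included, and the job is handed in when it is done.

```bash
ls; mkdir -p pics
python3 - <<'E'
from station import arm,snapshot,camera_info
import cv2
for n in("scene","top"):
    im=snapshot(n);cv2.imwrite(f"pics/{n}.png",cv2.resize(im,(800,600),interpolation=cv2.INTER_CUBIC));cv2.imwrite(f"{n}_raw.png",im)
    print({k:(v.tolist() if hasattr(v,'tolist') else v) for k,v in camera_info(n).items()})
print(camera_info("wrist"),arm.read_time(),arm.read_eef_rot())
E
```

```text
pics
{'fx': 426.3892661700812, 'fy': 426.3892661700812, 'cx': 253.0897805967481, 'cy': 189.35447485915876, 'dist_coeffs': [-0.11468223572817779, 0.0, 0.0, 0.0, 0.0], 'R': [[-0.8420430299654278, 0.5394094435029521, -0.0009939549675244904], [0.45773177578059343, 0.7135630942410459, -0.5303860216652478], [-0.285385979206033, -0.4470628175066453, -0.847755672393664]], 't': [0.43560374556208914, -0.17784126910674933, 1.6181784436996747]}
{'fx': 458.9075195205537, 'fy': 458.9075195205537, 'cx': 254.82145653794223, 'cy': 197.20303426975536, 'dist_coeffs': [0.05207382107057123, 0.0, 0.0, 0.0, 0.0], 'R': [[-0.02492337403239995, -0.9996312031182474, -0.01078346786550349], [-0.9975841673269734, 0.02556911247905414, -0.06459140488937064], [0.06484330748342679, 0.009147581068169498, -0.9978535299507695]], 't': [0.011637070279259134, 0.5287892152469217, 1.7273407499509963]}
{'fx': 344.15698911907174, 'fy': 344.15698911907174, 'cx': 254.99515734325186, 'cy': 189.9632807127176, 'dist_coeffs': array([-0.07481568,  0.        ,  0.        ,  0.        ,  0.        ]), 'T_tool_cam': array([[-3.62496190e-04, -9.57144932e-01, -2.89609130e-01,
         7.50072182e-02],
       [ 9.99999859e-01, -4.59125877e-04,  2.65716300e-04,
        -6.76662874e-04],
       [-3.87296055e-04, -2.89608993e-01,  9.57144963e-01,
        -6.98740506e-02],
       [ 0.00000000e+00,  0.00000000e+00,  0.00000000e+00,
         1.00000000e+00]])} 0.1 [ 9.78252996e-01  2.07411898e-01 -2.50864994e-04 -1.14766241e-03]
```

View pics/scene.png

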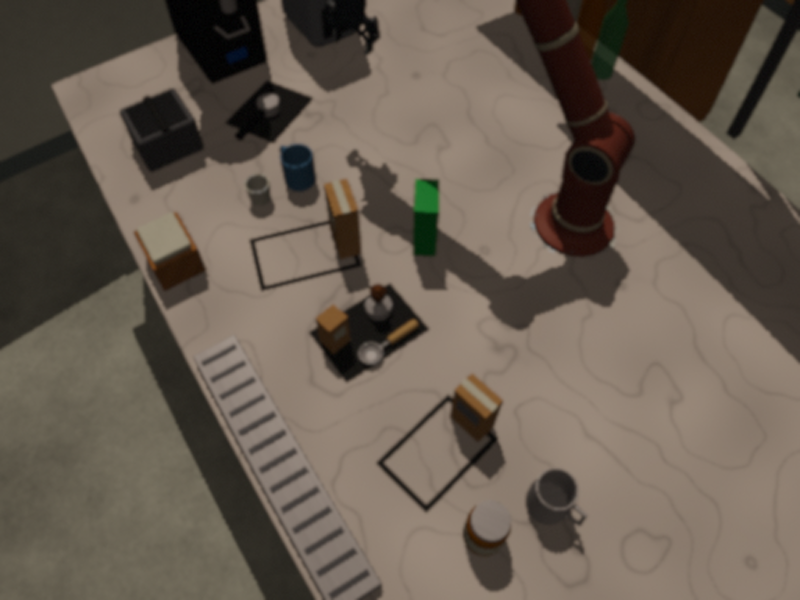

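View pics/top.png

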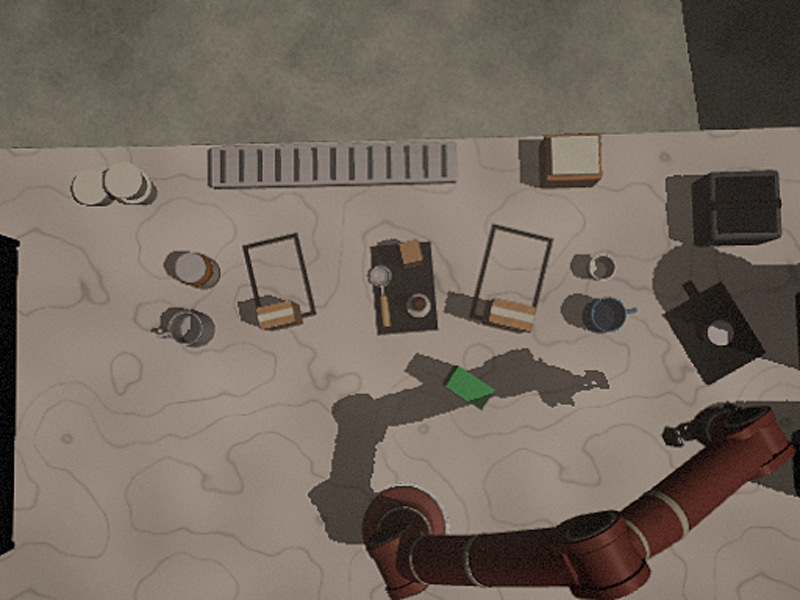

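Scene (800x600 top view): the kraft cartons with tape stripes are at (513,315), the larger, on outline (513,270), and at (278,315), the smaller, on outline (280,275). Things that could be mistaken for them: the green look-alike at (469,387), the sugar carton at (411,251) and the wooden box at (572,160). I choose the two striped cartons astride the outlines and check them in a close crop.

Run:
```python
import cv2,numpy as np
im=cv2.imread("top_raw.png")
a=im[140:220,290:370];b=im[140:220,145:225]  # 5x
f=lambda c:cv2.convertScaleAbs(cv2.resize(c,(400,400),interpolation=cv2.INTER_CUBIC),alpha=1.6)
cv2.imwrite("pics/crop1.png",np.hstack([f(a),f(b)]))
```

```text
(no output)
```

View pics/crop1.png

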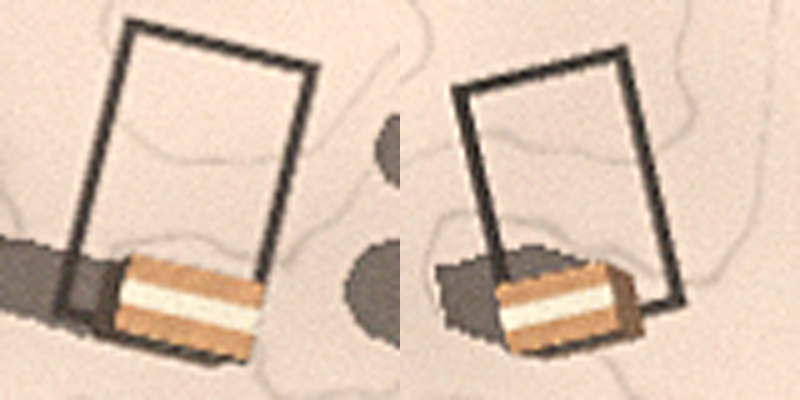

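The crop confirms both kraft cartons with cream stripes, filter on the left and tea on the right. In crop pixels the outer tape corners are: filter (126,17), (321,65), (53,313); tea (451,87), (626,45), (686,305). The top-face corners are also readable. Next I fit rectangles to these.

```bash
cat > loc.py <<'E'
import cv2,numpy as np,json
from scipy.optimize import least_squares
from station import camera_info
c=camera_info("top");R=np.array(c["R"]);t=np.array(c["t"])
K=np.array([[c["fx"],0,c["cx"]],[0,c["fy"],c["cy"]],[0,0,1]]);D=np.array(c["dist_coeffs"])
def proj(P): return cv2.projectPoints(np.asarray(P,float),cv2.Rodrigues(R)[0],t,K,D)[0][:,0]
def world(p,q): # p=(x,y,yaw)
    q=np.asarray(q,float);cs,s=np.cos(p[2]),np.sin(p[2])
    return np.c_[p[0]+cs*q[:,0]-s*q[:,1],p[1]+s*q[:,0]+cs*q[:,1],q[:,2]]
def fit(q,px,p0): 
    r=least_squares(lambda p:(proj(world(p,q))-px).ravel(),p0);return r.x,np.abs(r.fun).max()
def toraw(l,ox,oy=140): return (np.array(l,float)+.5)/5-.5+[ox,oy]
E
python3 - <<'E'
from loc import *
def rect(L,W,z): return np.array([[L/2,W/2,z],[L/2,-W/2,z],[-L/2,-W/2,z],[-L/2,W/2,z]])
out={}
fo=rect(.24,.155,0)[[0,1,3]];to=rect(.21,.14,0)[[0,1,2]]
J=[("filter_outline",fo,toraw([(126,17),(321,65),(53,313)],290)),
("filter_carton",rect(.055,.095,.165),toraw([(128,253),(265,285),(250,362),(112,328)],290)),
("tea_outline",to,toraw([(51,87),(226,45),(286,305)],145)),
("tea_carton",rect(.05,.08,.135),toraw([(95,287),(207,262),(220,336),(110,356)],145))]
for n,q,px in J:
    p,e=fit(q,px,[.6,0,0]);out[n]=p.tolist();print(n,p.round(4),np.degrees(p[2]).round(1),"err px",e.round(2))
for k in("filter","tea"):
    o=out[k+"_outline"];p=out[k+"_carton"];d=np.array(p[:2])-o[:2];c_,s=np.cos(o[2]),np.sin(o[2])
    print(k,"carton in outline",c_*d[0]+s*d[1],-s*d[0]+c_*d[1])
json.dump(out,open("poses.json","w"))
# green top, mm
for n,z,p in(("green",.165,(469,387)),("mug",.09,(606,312)),("jug",.1,(186,328)),("jar",.12,(195,267)),("tamper",.09,(418,304))):
    f=least_squares(lambda v:(proj([[v[0],v[1],z]])-(np.array(p)+.5)*.64+.5).ravel(),[.6,0]).x;print(n,f.round(3))
E
```

```text
filter_outline [ 0.5985 -0.2804 -0.2742] -15.7 err px 0.65
filter_carton [ 0.4997 -0.254  -0.2561] -14.7 err px 0.55
tea_outline [0.6083 0.2914 0.2106] 12.1 err px 0.49
tea_carton [0.5126 0.276  0.1762] 10.1 err px 0.51
filter carton in outline -0.10221648995430503 -0.001386684515414599
tea carton in outline -0.09676140810100456 0.004983660526488602
green [ 0.342 -0.154]
mug [ 0.504 -0.482]
jug [0.491 0.489]
jar [0.629 0.462]
tamper [ 0.533 -0.048]
```

```bash
cat > push.py <<'E'
from station import arm,snapshot
import numpy as np,json,cv2,sys
P=json.load(open("poses.json"))
def pose(k,x,z):
    p=P[k+"_carton"];return [p[0]+x*np.cos(p[2]),p[1]+x*np.sin(p[2]),z],[np.cos(p[2]/2),np.sin(p[2]/2),0,0]
def push(k,back,ztip,travel):
    z=ztip+.067;x0=-back-.011-.03
    a,o=pose(k,x0,.34);arm.movep(a,o)
    arm.line_to(pose(k,x0,z)[0],.15)
    for v,x in((.08,x0+.02),(.045,x0+.03+travel)):
        arm.line_to(pose(k,x,z)[0],v);print(k,x,arm.read_ft_force(),arm.read_time())
    arm.pause(.5)
    arm.line_to(pose(k,x0+.02,z)[0],.15);arm.line_to(pose(k,x0,.34)[0],.2)
def pic(f):
    im=snapshot("top");cv2.imwrite(f,im);c=im[140:220,145:225],im[140:220,290:370]
    cv2.imwrite("pics/"+f,np.hstack([cv2.convertScaleAbs(cv2.resize(i,(400,400),interpolation=cv2.INTER_CUBIC),alpha=1.6) for i in c[::-1]]))
E
python3 - <<'E'
from push import *
arm.move_gripper(.5)
push("filter",.0275,.145,.068)
arm.movep(*pose("tea",-.066,.34))
pic("after1.png");print(arm.read_time())
E
```

```text
filter -0.0485 [ 0.41653375  0.22697072 -0.1557747 ] 3.4667
filter 0.0295 [ 0.70735411  0.15864806 -0.41820116] 5.35
9.1917
```

View pics/after1.png

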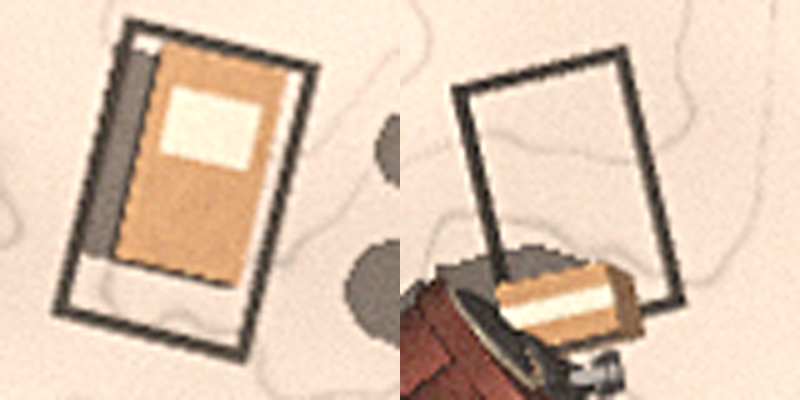

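The filter carton lies flat inside its outline; its top-face corners are near (162,40), (290,70), (238,288), (117,258). The tea carton is still standing and the gripper is behind it. Now the tea carton.

Run:
```python
from push import *
push("tea",.025,.118,.06)
arm.movep([.45,.0,.36],[1,0,0,0])
pic("after2.png");cv2.imwrite("pics/full2.png",cv2.resize(cv2.imread("after2.png")[60:260,60:460],(800,400)));print(arm.read_time())
from loc import *
q=lambda L,W,z:np.array([[L/2,W/2,z],[L/2,-W/2,z],[-L/2,-W/2,z],[-L/2,W/2,z]])
p,e=fit(q(.165,.095,.055),toraw([(162,40),(290,70),(238,288),(117,258)],290),P["filter_carton"])
w=world(p,q(.165,.095,0));o=P["filter_outline"];d=w[:,:2]-o[:2];c,s=np.cos(o[2]),np.sin(o[2])
print(e,np.c_[d@[c,s],d@[-s,c]].round(4))
```

```text
tea -0.046 [-0.06150525 -0.24844188 -0.86663839] 11.025
tea 0.023999999999999994 [ 0.41509085  0.08984115 -0.43340522] 12.7333
15.8667
0.46824828573087984 [[ 0.0954  0.0495]
 [ 0.0972 -0.0454]
 [-0.0677 -0.0487]
 [-0.0696  0.0463]]
```

View pics/after2.png

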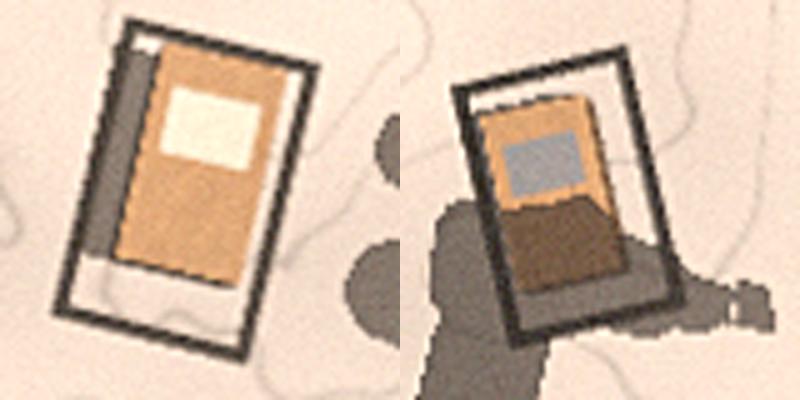

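View pics/full2.png

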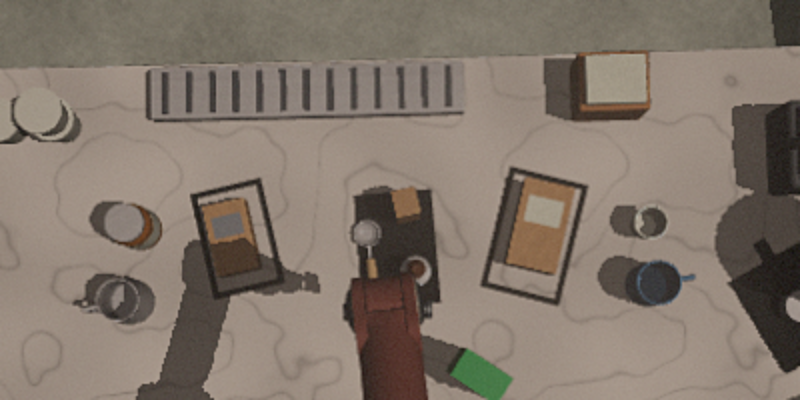

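Both cartons lie flat inside their tapes. The tea carton's top face runs about (478,113), (588,97), (628,270), (520,292), with the raised face shifted outward by parallax. The bystanders have not moved and the arm is clear.

```bash
python3 -c "
from station import ticket
print(ticket.finish_job())"
```

```text
the job is handed in; nothing more can be done
None
```

Both cartons were tipped and lie flat inside their own outlines, nothing else on the counter appears to have moved, and the job is handed in at about 16 s on the robot's clock; no verdict came back, the filter carton's position was measured and the tea carton's only judged by eye from the top picture.

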